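# Fit the dust grille into the bench extraction inlet

### The arm

A 6-joint arm with a two-finger parallel gripper is mounted at the origin on the work surface. World frame = base frame: x ahead of the robot, y to its left, z up, the work surface at z = 0. Lengths are in m, angles in rad, forces in N, time in s.
With the tool pointing down it reaches from about 0.35 to 0.875 m from the base axis. Payload 4.2 kg.
Tool frame: the origin (TCP) lies midway between the tips of the shut fingers; the grasp point (between the pads) lies env.tcp_to_grasp behind it (env.tcp_to_grasp is the distance from the TCP to the grasp point, in m); y points along the fingers, z is the direction in which the jaws open and shut, and the axes are right-handed (so a half turn about y gives the same grasp; the last joint's range is limited). The gripper opens to 87 mm and grips with 3 to 60 N. Pads are 19 mm wide; open, the fingers measure 117 mm over their backs; the gripper's body (75 mm by 190 mm) begins 51 mm behind the grasp point.
Start: joints at [1.585, 0.385, 0.008, 0, -1.194, -0.259], TCP at [0.151, 0.606, 0.223] pointing down, gripper open.
Joint ranges: [-3.14, 3.14], [-1.21, 2.06], [-1.07, 1.41], [-3.16, 2.05], [-2.99, -0.16], [-3.1, 3.1]. Speed limits (rad/s): [2.79, 2.79, 3.14, 3.14, 3.14, 3.14].

### API

Orientations are given as a unit quaternion [w, x, y, z].
In Python, from plant import env gives the robot as it stands. The module is installed in compiled form; this text tells all that it offers.
- The arm moves only by the shell command python3 -m jog 'ROWS' [OPENING] [FORCE]. ROWS is JSON, a list of rows, each a list of 2 entries, a list of its own where there are three numbers: the shift along the tool's x, y, z in cm, then the turn, a rotation vector about the tool's x, y, z in rad. In form: [[[tx, ty, tz], [rx, ry, rz]], ...]. A call has 1 to 10 rows; each row shifts and turns the pose as measured when the row begins, along the tool's axes as they then stand; what a row does not reach is not made up. A row lasts 1/10 s, in which the tool goes at most 50 mm and 8.59 degrees, less where a joint would pass 70% of its speed; a pose out of reach is approached as far as the arm can. A call is refused whole if a number of a shift passes 5 or a number of a turn 0.15, either way. A call with a gripper value outside its range is refused whole. OPENING is the gripper's target within -1 to 1 (shut at 1, half-way at 0, fully open at -1), set as the call begins (- or left out, the last holds). The fingers move at their own pace and stop on an object; FORCE is the grip in N (left out, the last holds). Time passes only in rows, so rows that do not move let the fingers close. It gives the time, the measured TCP pose, the force and the opening at its end, in the units of the state.
- env.get_obs(): the state, without advancing time (a new reading comes with each control period).
- env.get_image(name): name is "side" or "top"; returns a dict with "image" (420x560x3 uint8, blue, green, red), "z_map" (420x560 float32, m along the optical axis (not along the pixel's ray), 0 where there is no reading), "fx", "fy", "cx", "cy" (pixels), "k1" (the pictures are not rectified: a ray, as slopes to the right and down, at radius r is drawn at 1 + k1 r^2 times it, then the intrinsics apply), "world_from_camera" (4x4, takes a point from camera to world coordinates). Camera axes: x right, y down, z forward; pixel columns grow to the right and rows downward; lengths in m; the calibration is good to about 2 mm. A picture is of the moment at which its call begins.
- env.sign_off(): hands the job in, once; it reports no verdict.
Trained networks look in a picture, given as the dict that the camera call returned (one of the last four; its "shot" number tells which), for a name from the list of things; names that differ only in an ending like _2 or _b are one class to them, and where a whole thing is asked for, a point or a joint stands for the part that bears it (a point fixed in the world has none). Each returns a list of dicts, best first, with "conf" (0 to 1); they miss things now and then, are a little off and sometimes report something else, mostly with a low value. They report only what shows in the picture. A call takes as long as a camera call. They do not tell look-alikes from the thing itself.
- env.look_for(picture, query): "bbox" ([centre column, centre row, width, height] in pixels, round what is visible of it).
- env.cut_out(picture, query): "region" (420x560 bool, what is visible of it) and "bbox" ([centre column, centre row, width, height] in pixels, round what is visible of it).
The state is a dict: "t": time; "joint_pos": joint angles; "qvel": joint speeds; "joint_torque": joint torques, N m; "ee_pos": TCP position; "orientation": TCP orientation; "wrist_force": force on the tool from outside, world axes, zero at the start; "torque": the same for the moment, N m; "gripper_width": finger opening in m.
Only numpy, scipy, OpenCV 4.12 (cv2) and the standard library are available. Lean on these libraries where they do the work, as an engineer would, in place of code of your own. Each camera call takes 0.05 s, during which the arm holds its last target.

### The job

Fit the slotted grille into the grey extraction inlet on the dental bench: tuck one of its short edges under the inlet's retaining lip, then lower the opposite edge until the grille lies flat on the floor of the recess, and let go of it. Do not drop it, and leave the solid cover plate where it lies.

Things in the scene. Friction and masses are not known exactly. Their poses are not given: they have to be found in the camera images.
- grille: Loose slotted steel plate 120 (x) x 100 (y) x 6 mm, about 0.3 kg, flat on the bench. Upright grip fin at its middle: 50 mm along x, 12 mm thick in y, top 46 mm above the underside; pinch it across y. Origin: centre of the underside, z up. Alike after half a turn. Its short edges (100 mm long) are at x = +60 and -60; either may go under the lip.
- inlet: Fixed grey box 158 (x) x 144 (y) mm, black spigot on +x. Origin: centre of its underside, on the bench, z up. Recess x -67 to 67, y -60 to 60 mm, floor at z 36; the fitted grille lies centred in it, x along x. Wall tops: +x side z 50, y sides z 44. Lip along the -x side, which faces the robot within 20 degrees. Opening from lip to +x wall: 108 mm, so the grille enters only tilted.
- lip (a point): Middle of the lip's free edge, on its underside: inlet x = -41, y = 0, z = 56 mm; axes as the inlet's. The lip covers the recess from here 26 mm on to the wall behind it (inlet x = -67), over the full width; 20 mm free height below it, lip 5 mm thick. Tilted about 10 degrees with the lip edge low, the grille goes 12 to 26 mm in under it.
- cover: Loose solid steel cover plate of another inlet, 90 x 90 x 6 mm, without slots, with the same grip fin (50 mm along x, 12 mm thick, top 46 mm above the underside). Origin: centre of the underside, z up. To be left alone.
There are look-alikes about, which are no part of the job. There is more than one size of the inlet; the job needs the smaller.

How it is judged:
On the way:
1. one short edge of the grille is under the lip while the opposite edge is still raised (angle between grille's own z axis and vertical between 0.06 and 0.45 rad and x of grille in the frame of inlet between -0.02 and 0.018 m and y of grille in the frame of inlet between -0.02 and 0.02 m and z of grille in the frame of inlet below 0.062 m and angle between the x axis of grille and the x axis of inlet, either way round below 0.48 rad), for 0.1 s.
At the end, for the whole second after the job is handed in: The grille lies flat (3 degrees) on the recess floor (within 3 mm), one short edge under the lip, centred within 12 mm along and 15 mm across, aligned with the inlet within 14 degrees, at rest and released; the cover plate lies within 30 mm of its start (x of grille in the frame of inlet between -0.012 and 0.012 m and y of grille in the frame of inlet between -0.015 and 0.015 m and z of grille in the frame of inlet between 0.032 and 0.039 m and angle between grille's own z axis and vertical below 0.05 rad and angle between the x axis of grille and the x axis of inlet, either way round below 0.25 rad and linear speed of grille below 0.02 m/s and contact force between the fingers and grille below 0.1 N and distance of cover from where it was at the start of the episode below 0.03 m); the robot touches nothing.
It fails at once if the grille is dropped: it falls free of the fingers at over 0.4 m/s, or tips down at over 4 rad/s while still tilted more than 5 degrees (contact force between the fingers and grille below 0.05 N and (linear speed of grille above 0.4 m/s or (angular speed of grille above 4 rad/s and angle between grille's own z axis and vertical above 0.09 rad))).
It fails at once if the cover plate is moved by more than 30 mm (distance of cover from where it was at the start of the episode above 0.03 m).
It also fails if it takes over 35 s, if anything falls off the work surface, if the arm or the gripper's body presses on something with over 40 N, if the wrist force passes 120 N, or if a joint passes its speed limit or range.

## Working session

There is one attempt and no reset: what is moved stays moved. The work goes in short steps, Python scripts to look and compute and a shell command to move; the robot and the scene stay as the last step left them, time stands still between calls to the robot, and variables do not carry over. Pictures are saved under pics/ and viewed, and the job is handed in when it is done.

```bash
ls; mkdir -p pics
python3 - <<'E'
from plant import env
import cv2,numpy as np,pickle
o=env.get_obs(); print(o['t'],o['ee_pos'],o['orientation'],env.tcp_to_grasp)
for n in ('top','side'):
    p=env.get_image(n); cv2.imwrite(f'pics/{n}0.png',p['image'])
    pickle.dump(p,open(f'{n}0.pkl','wb'))
    print(n,p['fx'],p['fy'],p['cx'],p['cy'],p['k1'],p['world_from_camera'])
    for q in ('grille','inlet','cover','lip'):
        for r in env.look_for(p,q): print(n,q,np.round(r['bbox']),round(r['conf'],2))
E
```

```text
pics
0.0 [0.15132659 0.60577739 0.22145435] [ 0.08647944 -0.08635401 -0.7010335   0.70257834] 0.0187
top 477.27937459600315 477.27937459600315 282.201905061019 223.3004382497405 -0.009470329429204288 [[-0.00680039 -0.98376778  0.17931735  0.22558889]
 [-0.99995593  0.00785058  0.00514762 -0.04095848]
 [-0.00647181 -0.17927444 -0.98377782  1.05695635]
 [ 0.          0.          0.          1.        ]]
top grille [264. 160.  63.  62.] 0.93
top inlet [400. 188.  82.  82.] 0.74
top inlet [438. 325. 131. 139.] 0.7
top cover [156. 165.  48.  47.] 0.89
top lip [402. 189.  87.  88.] 0.83
top lip [437. 326. 126. 138.] 0.74
side 484.81979675639275 484.81979675639275 278.5614394280554 203.9316578005752 -0.02867346301170828 [[ 0.98595708 -0.07440949  0.14950538  0.21694446]
 [-0.16642844 -0.51174439  0.84286372 -1.05216905]
 [ 0.01379148 -0.85590941 -0.51694186  0.688705  ]
 [ 0.          0.          0.          1.        ]]
side grille [340. 208.  56.  33.] 0.69
side grille [349. 280.  90.  72.] 0.5
side inlet [347. 281.  88.  69.] 0.95
side cover [313. 165.  31.  18.] 0.82
side lip [349. 280.  92.  71.] 0.81
side lip [198. 315. 157. 118.] 0.6
```

View pics/top0.png

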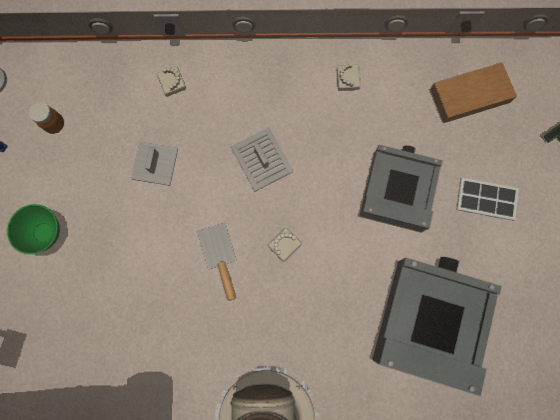

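View pics/side0.png

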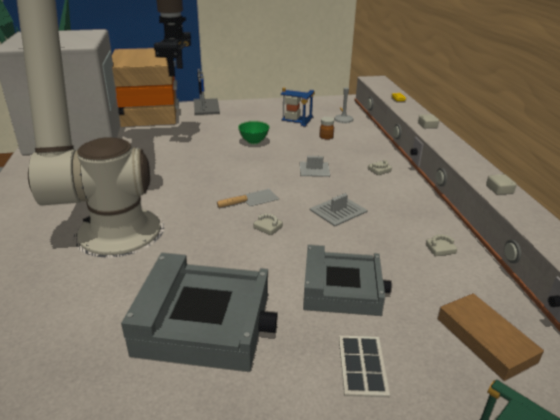

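The top view shows the grille at (262,160), the cover at (155,163), the smaller inlet at (400,188) and the larger look-alike at (437,325). The inlet's spigot is at (408,150), pointing away from the robot. Next I'll measure the poses.

```bash
cat > h.py <<'E'
import numpy as np,cv2
def cloud(p):
    """world xyz per pixel"""
    z=p['z_map'];h,w=z.shape
    K=np.array([[p['fx'],0,p['cx']],[0,p['fy'],p['cy']],[0,0,1]])
    u,v=np.meshgrid(np.arange(w),np.arange(h))
    xd=(u-p['cx'])/p['fx'];yd=(v-p['cy'])/p['fy']
    x,y=xd.copy(),yd.copy()
    for _ in range(8):
        s=1+p['k1']*(x*x+y*y); x,y=xd/s,yd/s
    c=np.stack([x*z,y*z,z,np.ones_like(z)],-1)
    P=(c@np.asarray(p['world_from_camera']).T)[...,:3]
    P[z<=0]=np.nan
    return P
def project(p,X):
    c=(np.linalg.inv(p['world_from_camera'])@np.append(X,1))[:3]
    x,y=c[:2]/c[2]; s=1+p['k1']*(x*x+y*y)
    return np.array([p['cx']+p['fx']*x*s,p['cy']+p['fy']*y*s])
def rect(q):
    (c,s,a)=cv2.minAreaRect((q*1000).astype(np.float32)); return np.round(c,1),np.round(s,1),round(a,1)
E
cat > m.py <<'E'
from plant import env
from h import *
for n in ('top','side'):
    p=env.get_image(n);P=cloud(p)
    for q in ('grille','inlet','cover'):
        for r in env.cut_out(p,q):
            m=r['region'];Q=P[m];Q=Q[np.isfinite(Q).all(1)]
            print(n,q,round(r['conf'],2),np.round(r['bbox']),'z',np.round(np.percentile(Q[:,2],[1,25,50,75,99])*1000,1))
            if q!='inlet':
                a=Q[(Q[:,2]<0.015)];f=Q[Q[:,2]>0.03]
                print('  plate',rect(a[:,:2]),len(a))
                if len(f)>5: print('  fin',rect(f[:,:2]),len(f),np.round(f.mean(0)*1000,1),np.round(np.median(f[:,2])*1000,1))
            else:
                for lo,hi in ((.030,.039),(.040,.048),(.0475,.053),(.056,.066),(.038,.07)):
                    f=Q[(Q[:,2]>lo)&(Q[:,2]<hi)]
                    if len(f)>5: print('  ',lo,hi,rect(f[:,:2]),len(f),np.round(np.median(f,0)*1000,1))
E
python3 m.py
```

```text
top grille 0.67 [263. 159.  61.  63.] z [-1.   5.3  7.   8.8 48.8]
  plate (array([568.5,  10.7]), array([121.1, 100.1]), 27.3) 1826
  fin (array([567.5,  10.8]), array([50.8, 12.4]), 28.3) 141 [565.9  10.5  45.5] 46.7
top inlet 0.74 [400. 189.  81.  86.] z [10.2 36.9 39.8 53.2 65.3]
   0.03 0.039 (array([ 499.9, -299.3]), array([141.3, 180.1]), 74.9) 2044 [ 504.6 -304.    36.9]
   0.04 0.048 (array([ 489.9, -297.9]), array([143.9, 160.5]), 74.7) 869 [ 504.  -298.1   43.9]
   0.0475 0.053 (array([ 490.1, -297.3]), array([142.3, 160.4]), 74.6) 405 [ 555.1 -308.6   50.4]
   0.056 0.066 (array([ 488.1, -297.2]), array([143.7, 156.6]), 75.0) 1203 [ 431.2 -281.8   62. ]
   0.038 0.07 (array([ 489.8, -297.9]), array([143.9, 160.6]), 74.7) 3292 [ 472.  -294.2   48.4]
top inlet 0.68 [437. 325. 130. 138.] z [12.9 51.1 53.9 73.5 89.8]
   0.03 0.039 (array([ 253.6, -285. ]), array([ 99.2, 273.2]), 45.7) 138 [ 279.9 -274.7   35.3]
   0.04 0.048 (array([ 212.2, -354.9]), array([195.2, 252.8]), 72.7) 352 [ 268.7 -380.    46. ]
   0.0475 0.053 (array([ 210.1, -358.4]), array([203.5, 246.5]), 72.8) 
[... 1278 characters left out ...]
 0.03 0.039 (array([ 499.1, -305.7]), array([142.2, 178.4]), 75.3) 1752 [ 502.6 -314.2   37.5]
   0.04 0.048 (array([ 490.8, -298.2]), array([150.2, 156.7]), 74.3) 787 [ 498.6 -351.    44.7]
   0.0475 0.053 (array([ 490. , -298.8]), array([146. , 157.9]), 75.1) 294 [ 552.2 -337.6   51.2]
   0.056 0.066 (array([ 431.4, -282.6]), array([148.8,  38. ]), 74.9) 850 [ 429.3 -293.9   62.7]
   0.038 0.07 (array([ 489.7, -297.9]), array([150.3, 158.5]), 74.6) 2854 [ 478.8 -306.9   45.8]
side cover 0.66 [316. 163.  26.  20.] z [ 1.7  8.3 10.1 26.3 49.2]
  plate (array([564.5, 283.3]), array([151.1,  90.8]), 81.5) 314
  fin (array([558.2, 252.6]), array([18.8, 46.8]), 67.8) 106 [557.9 252.8  40.9] 41.6
```

```bash
cat > plan.py <<'E'
import numpy as np
from scipy.spatial.transform import Rotation as R
def toR(q): return R.from_quat([q[1],q[2],q[3],q[0]])
GR=(np.array([.5675,.0107,0.]),np.deg2rad(27.8)); INL=(np.array([.490,-.298,0.]),np.deg2rad(-15.2))
H=.013  # TCP height above grille underside
def gpose(xy,z,yaw,tilt):
    """grille frame; tilt>0 = -x edge low"""
    return np.array([xy[0],xy[1],z]), R.from_euler('z',yaw)*R.from_euler('y',-tilt)
def tool(g,s,H=H):
    p,r=g; M=r.as_matrix()
    return p+M[:,2]*H, R.from_matrix(np.stack([s*M[:,0],-M[:,2],s*M[:,1]],1))
def delta(o,T):
    r0=toR(o['orientation']); d=r0.inv().apply(T[0]-o['ee_pos'])*100; w=(r0.inv()*T[1]).as_rotvec()
    return np.round(d,2),np.round(w,3)
def inl(x,y,z,tilt,dyaw=0):
    c,a=INL; return gpose((c[0]+x*np.cos(a)-y*np.sin(a),c[1]+x*np.sin(a)+y*np.cos(a)),z,a+dyaw,tilt)
def show(o): 
    M=toR(o['orientation']).as_matrix(); print('t',round(o['t'],2),'tcp',np.round(o['ee_pos'],4),'yaw x',round(np.degrees(np.arctan2(M[1,0],M[0,0])),1),'ty',np.round(M[:,1],3),'w',round(o['gripper_width'],4),'F',np.round(o['wrist_force'],1),'q',np.round(o['joint_pos'],2))
E
python3 - <<'E'
from plan import *
from plant import env
o=env.get_obs(); show(o)
for s in (1,-1): print(s,delta(o,tool(gpose(GR[0],.10,GR[1],0),s)), delta(o,tool(inl(0,0,.1,0),s)))
E
```

```text
t 0.9 tcp [0.1515 0.6063 0.2226] yaw x 166.0 ty [ 0.  0. -1.] w 0.0867 F [-0.3 -0.  -0.2] q [ 1.58  0.38  0.01  0.   -1.19 -0.26]
1 (array([-54.8 ,  10.96,  47.71]), array([0.   , 2.412, 0.   ])) (array([-54.76,  10.95,  79.53]), array([ 0.   , -3.121, -0.   ]))
-1 (array([-54.8 ,  10.96,  47.71]), array([ 0.  , -0.73, -0.  ])) (array([-54.76,  10.95,  79.53]), array([0.  , 0.02, 0.  ]))
```

```bash
python3 -m jog '[[[-3.5,0,3],[0,0,0]],[[-3.5,0,3],[0,0,0]],[[-3.5,0,3],[0,0,0]],[[-3.5,0,3],[0,0,0]],[[-3.5,0,3],[0,0,0]],[[-3.5,0,3],[0,0,0]],[[-3.5,0,3],[0,0,0]],[[-3.5,0,3],[0,0,0]],[[-3.5,0,3],[0,0,0]],[[-3.5,0,3],[0,0,0]]]' -1
cat > g.py <<'E'
from plan import *
from plant import env
import sys
o=env.get_obs(); show(o)
print(delta(o,tool(gpose(GR[0],float(sys.argv[1]),GR[1],0),-1)))
E
python3 g.py 0.1
```

```text
t: 1.9
ee_pos: [0.4256, 0.2226, 0.223]
orientation: [-0.081, 0.083, 0.704, -0.7]
wrist_force: [0.6, -0.3, 1.0]
gripper_width: 0.0872
t 1.9 tcp [0.4256 0.2226 0.223 ] yaw x 166.7 ty [ 0.004  0.005 -1.   ] w 0.0872 F [ 0.6 -0.3  1. ] q [ 0.82  0.13 -0.34 -0.   -1.09  0.52]
(array([-18.65,  10.95,  17.41]), array([ 0.004, -0.718, -0.005]))
```

```bash
python3 -m jog '[[[-3.7,0,3.4],[0,0,0]],[[-3.7,0,3.4],[0,0,0]],[[-3.7,0,3.4],[0,0,0]],[[-3.7,0,3.4],[0,0,0]],[[-3.7,0,3.4],[0,0,0]],[[0,1.5,0],[0,-0.145,0]],[[0,1.5,0],[0,-0.145,0]],[[0,1.5,0],[0,-0.145,0]],[[0,1.5,0],[0,-0.145,0]],[[0,1.5,0],[0,-0.145,0]]]'
python3 g.py 0.06
```

```text
t: 2.9
ee_pos: [0.5717, 0.0078, 0.1493]
orientation: [0.185, -0.172, 0.685, -0.683]
wrist_force: [-0.8, 0.4, -0.5]
gripper_width: 0.087
t 2.9 tcp [0.5717 0.0078 0.1493] yaw x -150.8 ty [ 0.017  0.007 -1.   ] w 0.087 F [-0.8  0.4 -0.5] q [ 0.3   0.35 -0.24 -0.   -0.96  1.79]
(array([ 0.36,  7.63, -0.48]), array([-0.002,  0.025, -0.018]))
```

Run:
```python
from plant import env
import cv2
for n in ('top','side'):
    p=env.get_image(n); cv2.imwrite(f'pics/{n}1.png',p['image'])
```

```text
(no output)
```

View pics/side1.png

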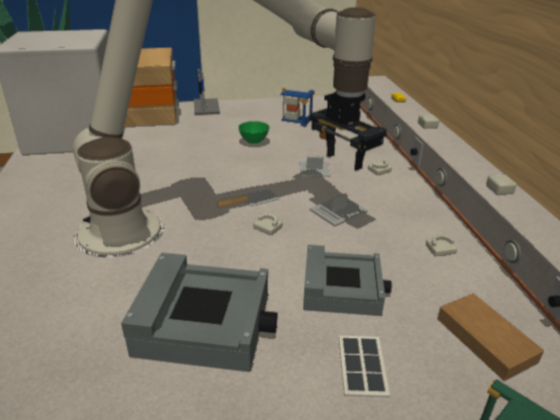

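```bash
python3 -m jog '[[[0.3,1.5,-0.4],[0,0.025,-0.018]],[[0,2,0],[0,0,0]],[[0,2,0],[0,0,0]],[[0,1.5,0],[0,0,0]],[[0,0,0],[0,0,0]]]'
python3 g.py 0.0
```

```text
t: 3.5
ee_pos: [0.5692, 0.0105, 0.0807]
orientation: [-0.163, 0.16, -0.688, 0.689]
wrist_force: [-0.3, 0.2, -1.3]
gripper_width: 0.0872
t 3.5 tcp [0.5692 0.0105 0.0807] yaw x -153.6 ty [ 0.004 -0.002 -1.   ] w 0.0872 F [-0.3  0.2 -1.3] q [ 0.3   0.43 -0.32  0.   -0.82  1.72]
(array([ 0.16,  6.77, -0.12]), array([-0.003, -0.025, -0.003]))
```

The gripper hovers over the grille near pixel (347,150), with the jaws across the fin. Next I descend and close.

```bash
python3 -m jog '[[[0.15,1.9,-0.1],[0,-0.025,0]],[[0,2,0],[0,0,0]],[[0,1.5,0],[0,0,0]],[[0,1,0],[0,0,0]],[[0,0,0],[0,0,0]]]'
python3 g.py 0.0
```

```text
t: 4.0
ee_pos: [0.5742, 0.0122, 0.0224]
orientation: [-0.173, 0.161, -0.686, 0.688]
wrist_force: [-1.0, -0.3, -0.7]
gripper_width: 0.0869
t 4.0 tcp [0.5742 0.0122 0.0224] yaw x -152.6 ty [ 0.018  0.    -1.   ] w 0.0869 F [-1.  -0.3 -0.7] q [ 0.31  0.51 -0.37  0.01 -0.67  1.74]
(array([ 0.68,  0.93, -0.19]), array([-0.008, -0.007, -0.016]))
```

```bash
python3 -m jog '[[[0.6,0.5,-0.2],[-0.008,-0.007,-0.016]],[[0,0.3,0],[0,0,0]],[[0,0,0],[0,0,0]]]'
python3 g.py 0.0
```

```text
t: 4.3
ee_pos: [0.5696, 0.0116, 0.0165]
orientation: [0.171, -0.169, 0.686, -0.686]
wrist_force: [-0.4, -0.4, -0.3]
gripper_width: 0.0872
t 4.3 tcp [0.5696 0.0116 0.0165] yaw x -152.2 ty [ 0.003  0.001 -1.   ] w 0.0872 F [-0.4 -0.4 -0.3] q [ 0.3   0.52 -0.37  0.   -0.68  1.75]
(array([ 0.23,  0.35, -0.02]), array([-0.001, -0.   , -0.003]))
```

```bash
python3 -m jog '[[[0.2,0.35,0],[0,0,0]],[[0.0,0,0],[0,0,0]]]'
python3 g.py 0.0; python3 -m jog '[[[0,0,0],[0,0,0]],[[0,0,0],[0,0,0]],[[0,0,0],[0,0,0]],[[0,0,0],[0,0,0]],[[0,0,0],[0,0,0]],[[0,0,0],[0,0,0]],[[0,0,0],[0,0,0]]]' 1 40;python3 g.py 0.0
```

```text
t: 4.5
ee_pos: [0.5682, 0.0107, 0.0135]
orientation: [0.171, -0.168, 0.686, -0.686]
wrist_force: [-1.0, -0.5, -0.2]
gripper_width: 0.0871
t 4.5 tcp [0.5682 0.0107 0.0135] yaw x -152.2 ty [ 0.004  0.001 -1.   ] w 0.0871 F [-1.  -0.5 -0.2] q [ 0.3   0.52 -0.38  0.   -0.67  1.75]
(array([ 0.06,  0.05, -0.03]), array([-0.001, -0.001, -0.005]))
t: 5.2
ee_pos: [0.5685, 0.0108, 0.014]
orientation: [-0.172, 0.168, -0.686, 0.686]
wrist_force: [-0.9, -0.6, -0.2]
gripper_width: 0.0393
t 5.2 tcp [0.5685 0.0108 0.014 ] yaw x -152.2 ty [ 0.005  0.001 -1.   ] w 0.0393 F [-0.9 -0.6 -0.2] q [ 0.3   0.52 -0.38  0.   -0.67  1.75]
(array([ 0.09,  0.1 , -0.04]), array([-0.001, -0.   , -0.005]))
```

Still closing, so I'll wait, then lift.

```bash
python3 -m jog '[[[0,0,0],[0,0,0]],[[0,0,0],[0,0,0]],[[0,0,0],[0,0,0]],[[0,0,0],[0,0,0]],[[0,0,0],[0,0,0]],[[0,0,0],[0,0,0]]]' 1 40;python3 g.py 0.0
```

```text
t: 5.8
ee_pos: [0.5685, 0.0108, 0.014]
orientation: [0.172, -0.168, 0.686, -0.686]
wrist_force: [-0.4, 0.6, -1.1]
gripper_width: 0.0115
t 5.8 tcp [0.5685 0.0108 0.014 ] yaw x -152.2 ty [ 0.005  0.001 -1.   ] w 0.0115 F [-0.4  0.6 -1.1] q [ 0.3   0.52 -0.38  0.   -0.67  1.75]
(array([ 0.1 ,  0.1 , -0.04]), array([-0.001, -0.001, -0.005]))
```

```bash
sed -i 's/^H=.013/H=.0138/' plan.py; python3 -m jog '[[[0,-1,0],[0,0,0]],[[0,-2,0],[0,0,0]],[[0,-2.5,0],[0,0,0]],[[0,-2.5,0],[0,0,0]],[[0,-2.5,0],[0,0,0]],[[0,-1,0],[0,0,0]],[[0,0,0],[0,0,0]]]'
cat > i.py <<'E'
from plan import *
from plant import env
import sys
x,y,z,t=map(float,sys.argv[1:5])
o=env.get_obs(); show(o)
M=toR(o['orientation']).as_matrix(); gx=-M[:,0]; gz=-M[:,1]; g=o['ee_pos']-gz*H
c,a=INL; e=g-c; print('grille est in inlet mm', np.round(1e3*np.array([e[0]*np.cos(a)+e[1]*np.sin(a),-e[0]*np.sin(a)+e[1]*np.cos(a),e[2]]),1),'tilt',np.round(-np.arcsin(-gx[2]),3)*-1,'yaw',round(np.degrees(np.arctan2(gx[1],gx[0])-a),1))
print(delta(o,tool(inl(x/1e3,y/1e3,z/1e3,t),-1)))
E
python3 i.py 30 0 110 0.17
python3 - <<'E'
from plant import env
import cv2
p=env.get_image('side'); cv2.imwrite('pics/side2.png',p['image'])
E
```

```text
t: 6.5
ee_pos: [0.5627, 0.0097, 0.1302]
orientation: [0.166, -0.171, 0.687, -0.686]
wrist_force: [-0.3, 0.3, -3.9]
gripper_width: 0.0114
t 6.5 tcp [0.5627 0.0097 0.1302] yaw x -152.4 ty [-0.008  0.    -1.   ] w 0.0114 F [-0.3  0.3 -3.9] q [ 0.3   0.37 -0.27 -0.   -0.94  1.75]
grille est in inlet mm [-10.6 316.  116.4] tilt 0.007 yaw 42.8
(array([18.67,  0.69, 25.78]), array([0.065, 0.745, 0.17 ]))
```

View pics/side2.png

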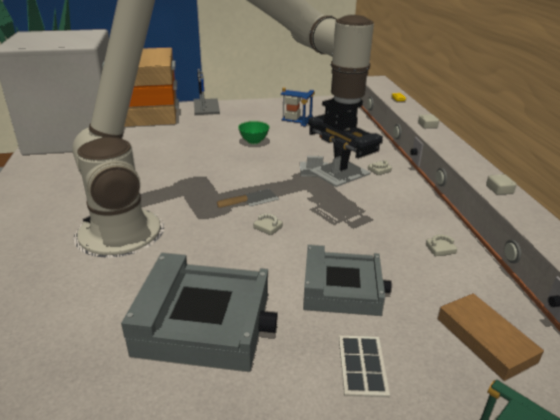

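The grille is held level at about (345,172), clear of the bench; wrist force −3.9 N. Next I carry it across.

```bash
python3 -m jog '[[[1,0,1.3],[0,0,0]],[[2,0,2.7],[0,0,0]],[[2,0,2.8],[0,0,0]],[[2,0,2.8],[0,0,0]],[[2,0,2.8],[0,0,0]],[[2,0,2.8],[0,0,0]],[[2,0,2.8],[0,0,0]],[[2,0,2.8],[0,0,0]],[[2,0,2.8],[0,0,0]],[[0.9,0,1.3],[0,0,0]]]'
python3 i.py 30 0 110 0.0
```

```text
t: 7.55
ee_pos: [0.5042, -0.3069, 0.1124]
orientation: [0.155, -0.183, 0.692, -0.681]
wrist_force: [1.3, 0.0, -3.7]
gripper_width: 0.0118
t 7.55 tcp [ 0.5042 -0.3069  0.1124] yaw x -152.3 ty [-0.043  0.005 -0.999] w 0.0118 F [ 1.3  0.  -3.7] q [-0.27  0.44 -0.2   0.01 -0.97  2.32]
grille est in inlet mm [15.4 -5.  98.6] tilt 0.036 yaw 42.9
(array([-1.31, -1.2 ,  0.56]), array([0.01 , 0.748, 0.043]))
```

```bash
python3 -m jog '[[[-0.3,-0.6,0.2],[0.01,0.06,0.04]],[[0,-0.3,0],[0,0.12,0]],[[0,-0.2,0],[0,0.14,0]],[[0,0,0],[0,0.14,0]],[[0,0,0],[0,0.14,0]],[[0,0,0],[0,0.13,0]],[[0,0,0],[0,0,0]]]'
python3 i.py 30 0 90 0.17
```

```text
t: 8.25
ee_pos: [0.4944, -0.3126, 0.1082]
orientation: [-0.114, 0.09, 0.707, -0.692]
wrist_force: [0.8, 0.5, -4.4]
gripper_width: 0.0118
t 8.25 tcp [ 0.4944 -0.3126  0.1082] yaw x 163.4 ty [-0.029  0.025 -0.999] w 0.0118 F [ 0.8  0.5 -4.4] q [-0.3   0.44 -0.21 -0.02 -0.96  1.59]
grille est in inlet mm [  7.6 -12.7  94.4] tilt 0.035 yaw -1.4
(array([-1.95,  0.41, -1.33]), array([ 0.014, -0.026,  0.205]))
```

```bash
sed -i "s/np.round(-np.arcsin(-gx\[2\]),3)\*-1/round(np.arcsin(gx[2]),3)/" i.py; python3 -m jog '[[[-0.8,0,-0.5],[0.014,-0.026,0.1]],[[-0.8,0,-0.5],[0,0,0.1]],[[0,0,0],[0,0,0]]]'
python3 i.py 30 0 90 0.17
```

```text
t: 8.55
ee_pos: [0.5092, -0.3077, 0.1034]
orientation: [0.034, -0.146, -0.692, 0.706]
wrist_force: [-0.4, -0.1, -4.0]
gripper_width: 0.012
t 8.55 tcp [ 0.5092 -0.3077  0.1034] yaw x 165.3 ty [ 0.154 -0.04  -0.987] w 0.012 F [-0.4 -0.1 -4. ] q [-0.27  0.38 -0.34 -0.   -0.69  1.59]
grille est in inlet mm [23.2 -4.3 89.8] tilt 0.16 yaw 0.5
(array([-0.66,  0.09, -0.43]), array([0.002, 0.009, 0.01 ]))
```

```bash
python3 -m jog '[[[-0.5,0.5,-0.4],[0,0.009,0.01]],[[0,0.6,0],[0,0,0]],[[0,0,0],[0,0,0]]]'
python3 i.py 28 0 75 0.17
python3 - <<'E'
from plant import env
import cv2
from h import *
for n in ('top','side'):
    p=env.get_image(n); P=cloud(p)
    cv2.imwrite(f'pics/{n}3.png',p['image'])
    im=cv2.resize(p['image'][130:250,330:480] if n=='top' else p['image'][180:330,270:430],None,fx=4,fy=4,interpolation=cv2.INTER_CUBIC); cv2.imwrite(f'pics/{n}3z.png',im)
E
```

```text
t: 8.85
ee_pos: [0.5161, -0.3059, 0.0911]
orientation: [0.035, -0.15, -0.691, 0.706]
wrist_force: [0.7, 0.1, -4.0]
gripper_width: 0.0118
t 8.85 tcp [ 0.5161 -0.3059  0.0911] yaw x 164.9 ty [ 0.158 -0.042 -0.987] w 0.0118 F [ 0.7  0.1 -4. ] q [-0.27  0.4  -0.35 -0.   -0.66  1.58]
grille est in inlet mm [29.6 -0.7 77.5] tilt 0.164 yaw 0.1
(array([ 0.2 ,  0.22, -0.08]), array([0.001, 0.002, 0.006]))
```

View pics/side3z.png

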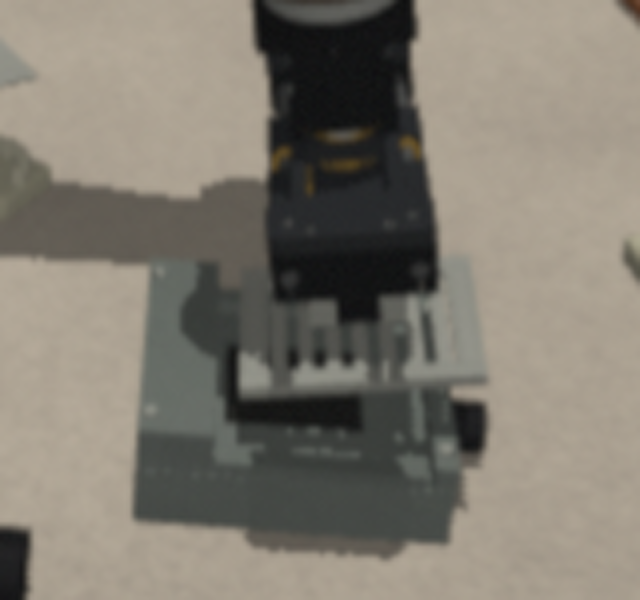

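View pics/top3z.png

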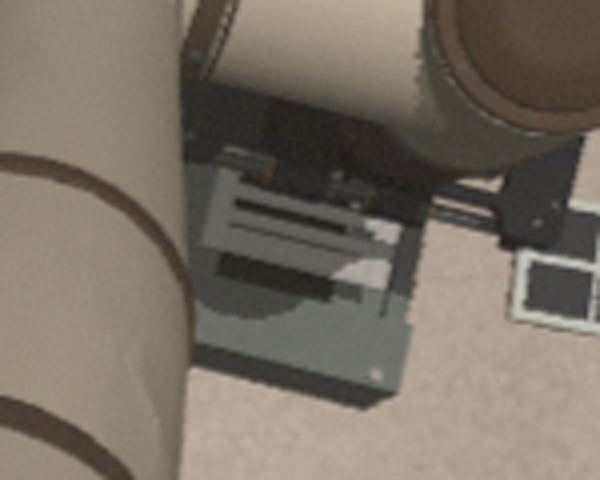

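The side view (zoomed 4x) shows the grille above the recess, lip edge at the left about (240,370) and lower than the right edge at (485,360). It points along the inlet. I'll check the tilt and offset from depth.

```bash
cat > chk.py <<'E'
from plant import env
from plan import *
from h import *
o=env.get_obs(); M=toR(o['orientation']).as_matrix(); gz=-M[:,1]; g=o['ee_pos']-gz*H
G=np.stack([-M[:,0],-M[:,2],gz],1)
for n in ('side','top'):
    p=env.get_image(n); P=cloud(p).reshape(-1,3); P=P[np.isfinite(P).all(1)]
    L=(P-g)@G   # grille frame expected
    m=(abs(L[:,0])<64)&(abs(L[:,1])<.075)&(abs(L[:,0])<.075)&(abs(L[:,2]-.006)<.006)
    Q=L[m]
    if len(Q)<30: print(n,len(Q)); continue
    A=np.c_[Q[:,:2],np.ones(len(Q))]; w=np.ones(len(Q),bool)
    for _ in range(4):
        c=np.linalg.lstsq(A[w],Q[w,2],rcond=None)[0]; w=abs(A@c-Q[:,2])<.0025
    print(n,len(Q),w.sum(),'slopes',np.round(c[:2],3),'top z mm',round(c[2]*1e3,1),'x range',np.round(np.percentile(Q[w,0],[.5,99.5])*1e3,1),'y range',np.round(np.percentile(Q[w,1],[.5,99.5])*1e3,1))
E
python3 chk.py; python3 i.py 28 0 52 0.17
```

```text
side 1182 1061 slopes [-0.005  0.005] top z mm 7.4 x range [-59.7  60. ] y range [-52.   49.4]
top 762 605 slopes [-0.006  0.003] top z mm 7.2 x range [-59.9  -7. ] y range [-49.5  49.9]
t 9.05 tcp [ 0.5168 -0.3062  0.0926] yaw x 164.9 ty [ 0.161 -0.043 -0.986] w 0.0119 F [ 0.3 -0.2 -4. ] q [-0.27  0.4  -0.35 -0.   -0.66  1.57]
grille est in inlet mm [30.3 -0.8 79. ] tilt 0.167 yaw 0.1
(array([ 0.68,  2.62, -0.08]), array([0.001, 0.002, 0.003]))
```

```bash
python3 -m jog '[[[0.2,0.7,0],[0,0,0]],[[0.2,0.7,0],[0,0,0]],[[0.2,0.5,0],[0,0,0]],[[0,0,0],[0,0,0]]]'
python3 i.py 28 0 52 0.17
```

```text
t: 9.45
ee_pos: [0.5139, -0.3055, 0.0713]
orientation: [0.034, -0.151, -0.691, 0.706]
wrist_force: [-0.1, -0.9, -3.4]
gripper_width: 0.0113
t 9.45 tcp [ 0.5139 -0.3055  0.0713] yaw x 164.9 ty [ 0.161 -0.043 -0.986] w 0.0113 F [-0.1 -0.9 -3.4] q [-0.27  0.42 -0.38 -0.   -0.61  1.58]
grille est in inlet mm [27.4 -1.  57.7] tilt 0.167 yaw 0.1
(array([ 0.04,  0.57, -0.1 ]), array([0.001, 0.002, 0.003]))
```

```bash
python3 -m jog '[[[0.05,0.6,-0.1],[0,0,0]],[[0,0,0],[0,0,0]]]'
python3 i.py 0 0 50 0.17;  python3 -m jog '[[[0.6,-0.1,0],[0,0,0]],[[0.6,-0.1,0],[0,0,0]],[[0.5,-0.08,0],[0,0,0]],[[0,0,0],[0,0,0]]]'; python3 i.py 0 0 50 0.17
```

```text
t: 9.65
ee_pos: [0.5145, -0.3046, 0.0646]
orientation: [0.034, -0.151, -0.691, 0.706]
wrist_force: [-0.6, -0.5, -4.4]
gripper_width: 0.0118
t 9.65 tcp [ 0.5145 -0.3046  0.0646] yaw x 164.9 ty [ 0.16  -0.043 -0.986] w 0.0118 F [-0.6 -0.5 -4.4] q [-0.26  0.43 -0.38 -0.   -0.59  1.57]
grille est in inlet mm [27.7  0.  51. ] tilt 0.166 yaw 0.1
(array([ 2.75, -0.36, -0.  ]), array([0.001, 0.002, 0.004]))
t: 10.05
ee_pos: [0.4964, -0.2997, 0.0648]
orientation: [0.034, -0.151, -0.691, 0.706]
wrist_force: [-0.9, -1.2, -4.6]
gripper_width: 0.0116
t 10.05 tcp [ 0.4964 -0.2997  0.0648] yaw x 164.9 ty [ 0.16  -0.043 -0.986] w 0.0116 F [-0.9 -1.2 -4.6] q [-0.26  0.41 -0.43 -0.   -0.57  1.57]
grille est in inlet mm [ 8.9  0.1 51.2] tilt 0.167 yaw 0.1
(array([ 0.91, -0.03,  0.01]), array([0.001, 0.002, 0.003]))
```

```bash
python3 -m jog '[[[0.6,-0.1,0],[0,0,0]],[[0.4,-0.05,0],[0,0,0]],[[0,0,0],[0,0,0]]]'; python3 i.py 0 0 46.5 0.17; python3 chk.py
python3 - <<'E'
from plant import env
import cv2
p=env.get_image('side')
cv2.imwrite('pics/side4z.png',cv2.resize(p['image'][180:330,270:430],None,fx=4,fy=4,interpolation=cv2.INTER_CUBIC))
E
```

```text
t: 10.35
ee_pos: [0.4859, -0.2969, 0.0654]
orientation: [0.034, -0.151, -0.691, 0.706]
wrist_force: [-0.4, -0.0, -2.9]
gripper_width: 0.0121
t 10.35 tcp [ 0.4859 -0.2969  0.0654] yaw x 164.9 ty [ 0.162 -0.043 -0.986] w 0.0121 F [-0.4 -0.  -2.9] q [-0.26  0.39 -0.45 -0.   -0.56  1.57]
grille est in inlet mm [-1.9 -0.  51.8] tilt 0.168 yaw 0.1
(array([-0.1 ,  0.55, -0.  ]), array([0.001, 0.002, 0.002]))
side 964 813 slopes [-0.005  0.007] top z mm 7.5 x range [-70.3  59.8] y range [-73.2  48.8]
top 173 125 slopes [ 0.023 -0.004] top z mm 7.3 x range [-35.8 -10.7] y range [-53.6  50. ]
```

View pics/side4z.png

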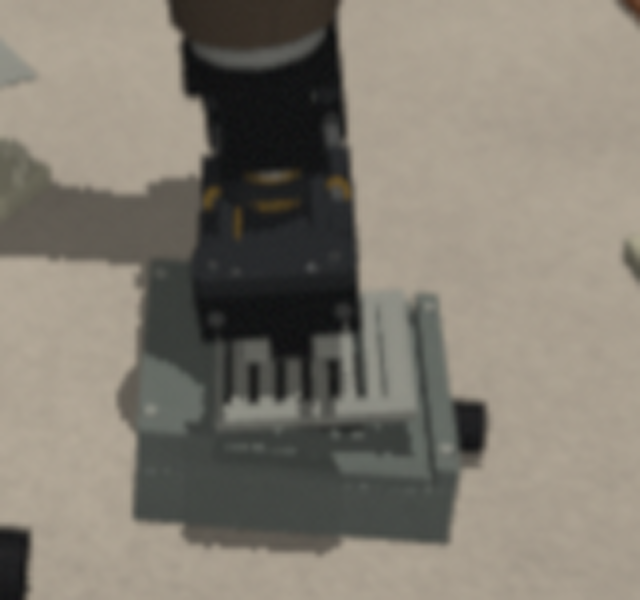

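The lip edge is hidden under the lip at left (about (220,400)), and the opposite edge (415,415) is still raised inside the +x wall. Next I lower it.

```bash
python3 -m jog '[[[0,0.35,0],[0,0,0]],[[-0.1,0.15,0],[0,0,0]],[[0,0,0],[0,0,0]]]'; python3 i.py 0 0 44 0.12
```

```text
t: 10.8
ee_pos: [0.4894, -0.2979, 0.0602]
orientation: [0.033, -0.152, -0.691, 0.706]
wrist_force: [-0.6, 0.4, -3.0]
gripper_width: 0.0117
t 10.8 tcp [ 0.4894 -0.2979  0.0602] yaw x 164.9 ty [ 0.163 -0.044 -0.986] w 0.0117 F [-0.6  0.4 -3. ] q [-0.26  0.4  -0.45 -0.   -0.55  1.57]
grille est in inlet mm [ 1.7 -0.  46.6] tilt 0.169 yaw 0.1
(array([ 0.14,  0.23, -0.  ]), array([ 0.001,  0.003, -0.049]))
```

```bash
python3 -m jog '[[[0.1,0.23,0],[0,0,-0.05]],[[0,0,0],[0,0,0]]]'; python3 i.py 0 0 40.5 0.06
```

```text
t: 11.0
ee_pos: [0.4889, -0.2977, 0.0575]
orientation: [0.051, -0.134, -0.694, 0.705]
wrist_force: [-0.1, -0.4, -3.5]
gripper_width: 0.0119
t 11.0 tcp [ 0.4889 -0.2977  0.0575] yaw x 165.0 ty [ 0.114 -0.03  -0.993] w 0.0119 F [-0.1 -0.4 -3.5] q [-0.26  0.42 -0.42 -0.   -0.61  1.57]
grille est in inlet mm [ 0.5  0.  43.8] tilt 0.118 yaw 0.2
(array([ 0.01,  0.33, -0.  ]), array([ 0.   ,  0.003, -0.058]))
```

```bash
python3 -m jog '[[[0,0.33,0],[0,0,-0.06]],[[0,0,0],[0,0,0]]]'; python3 i.py 0 0 38 0.02
```

```text
t: 11.2
ee_pos: [0.4894, -0.2978, 0.054]
orientation: [0.072, -0.113, -0.698, 0.703]
wrist_force: [0.8, 0.2, -2.5]
gripper_width: 0.0113
t 11.2 tcp [ 0.4894 -0.2978  0.054 ] yaw x 164.9 ty [ 0.057 -0.015 -0.998] w 0.0113 F [ 0.8  0.2 -2.5] q [-0.26  0.45 -0.37 -0.   -0.69  1.57]
grille est in inlet mm [ 0.2  0.1 40.3] tilt 0.059 yaw 0.1
(array([-0.02,  0.23,  0.01]), array([ 0.001,  0.002, -0.039]))
```

```bash
python3 -m jog '[[[0,0.23,0],[0,0,-0.04]],[[0,0,0],[0,0,0]]]'; python3 i.py 0 0 36.2 0.0
```

```text
t: 11.4
ee_pos: [0.4891, -0.2976, 0.0515]
orientation: [0.086, -0.1, -0.7, 0.702]
wrist_force: [0.1, 0.5, -3.8]
gripper_width: 0.0118
t 11.4 tcp [ 0.4891 -0.2976  0.0515] yaw x 164.9 ty [ 0.02  -0.004 -1.   ] w 0.0118 F [ 0.1  0.5 -3.8] q [-0.26  0.47 -0.35 -0.   -0.74  1.57]
grille est in inlet mm [-0.7  0.2 37.7] tilt 0.021 yaw 0.1
(array([-0.09,  0.15,  0.02]), array([ 0.001,  0.002, -0.021]))
```

```bash
python3 -m jog '[[[-0.05,0.12,0],[0,0,-0.021]],[[0,0,0],[0,0,0]]]'; python3 i.py 0 0 36.2 0.0;python3 -m jog '[[[0,0.06,0],[0,0,0]],[[0,0.04,0],[0,0,0]]]'; python3 i.py 0 0 36 0.0
```

```text
t: 11.6
ee_pos: [0.4889, -0.2975, 0.0505]
orientation: [-0.093, 0.093, 0.701, -0.7]
wrist_force: [0.4, -0.4, -3.4]
gripper_width: 0.012
t 11.6 tcp [ 0.4889 -0.2975  0.0505] yaw x 164.9 ty [ 0.001  0.001 -1.   ] w 0.012 F [ 0.4 -0.4 -3.4] q [-0.26  0.48 -0.33 -0.   -0.76  1.57]
grille est in inlet mm [-1.2  0.3 36.7] tilt 0.001 yaw 0.1
(array([-0.12,  0.05,  0.02]), array([ 0.001,  0.001, -0.001]))
t: 11.8
ee_pos: [0.4887, -0.2974, 0.05]
orientation: [-0.092, 0.094, 0.701, -0.701]
wrist_force: [-0.5, 0.4, -1.5]
gripper_width: 0.0116
t 11.8 tcp [ 0.4887 -0.2974  0.05  ] yaw x 164.9 ty [ 0.003  0.001 -1.   ] w 0.0116 F [-0.5  0.4 -1.5] q [-0.26  0.48 -0.34 -0.   -0.76  1.57]
grille est in inlet mm [-1.4  0.3 36.2] tilt 0.002 yaw 0.1
(array([-0.14,  0.02,  0.03]), array([ 0.001,  0.001, -0.002]))
```

```bash
python3 -m jog '[[[0,0.06,0],[0,0,0]],[[0,0,0],[0,0,0]]]'; python3 i.py 0 0 36 0.0
python3 - <<'E'
from plant import env
import cv2
p=env.get_image('side')
cv2.imwrite('pics/side5z.png',cv2.resize(p['image'][180:330,270:430],None,fx=4,fy=4,interpolation=cv2.INTER_CUBIC))
E
python3 chk.py
```

```text
t: 12.0
ee_pos: [0.4887, -0.2974, 0.0501]
orientation: [-0.092, 0.094, 0.701, -0.701]
wrist_force: [0.1, 0.1, -4.2]
gripper_width: 0.012
t 12.0 tcp [ 0.4887 -0.2974  0.0501] yaw x 164.9 ty [ 0.004  0.    -1.   ] w 0.012 F [ 0.1  0.1 -4.2] q [-0.26  0.48 -0.34 -0.   -0.76  1.57]
grille est in inlet mm [-1.4  0.3 36.3] tilt 0.004 yaw 0.1
(array([-0.14,  0.03,  0.02]), array([ 0.001,  0.001, -0.004]))
side 1719 1035 slopes [-0.003 -0.014] top z mm 7.1 x range [-70.8  69.8] y range [-74.3  62.8]
top 603 360 slopes [ 0.014 -0.017] top z mm 6.6 x range [-34.5  33.5] y range [-73.   47.7]
```

View pics/side5z.png

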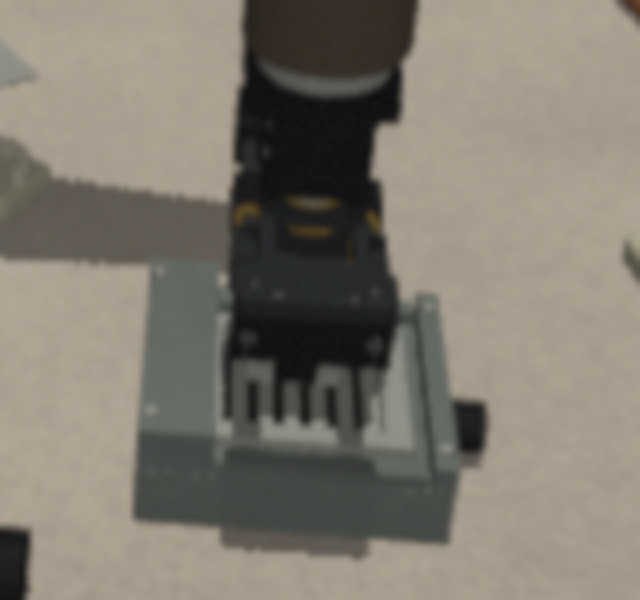

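The grille now looks flat inside the recess, under the lip at left (220,440). The wrist force still carries its weight, so I feel down gently for contact.

```bash
for i in 1; do python3 -m jog '[[[0,0.12,0],[0,0,0]],[[0,0.1,0],[0,0,0]]]'; done; python3 i.py 0 0 36 0.0;python3 -m jog '[[[0,0.1,0],[0,0,0]]]'; python3 i.py 0 0 36 0.0
```

```text
t: 12.35
ee_pos: [0.4887, -0.2974, 0.0499]
orientation: [-0.092, 0.094, 0.701, -0.701]
wrist_force: [-2.5, 2.3, 3.8]
gripper_width: 0.0117
t 12.35 tcp [ 0.4887 -0.2974  0.0499] yaw x 164.9 ty [ 0.003 -0.    -1.   ] w 0.0117 F [-2.5  2.3  3.8] q [-0.26  0.48 -0.34 -0.   -0.76  1.57]
grille est in inlet mm [-1.3  0.3 36.1] tilt 0.003 yaw 0.1
(array([-0.14,  0.02,  0.03]), array([ 0.001,  0.002, -0.003]))
t: 12.45
ee_pos: [0.4887, -0.2974, 0.0499]
orientation: [-0.092, 0.094, 0.701, -0.701]
wrist_force: [-1.9, 2.6, 5.4]
gripper_width: 0.0119
t 12.45 tcp [ 0.4887 -0.2974  0.0499] yaw x 164.9 ty [ 0.003 -0.    -1.   ] w 0.0119 F [-1.9  2.6  5.4] q [-0.26  0.48 -0.34 -0.   -0.75  1.57]
grille est in inlet mm [-1.4  0.3 36.1] tilt 0.003 yaw 0.1
(array([-0.14,  0.01,  0.03]), array([ 0.001,  0.002, -0.003]))
```

The grille is resting on the floor: net force about +9 N at the expected z of 36. Now I release and retreat.

```bash
python3 -m jog '[[[0,0,0],[0,0,0]],[[0,0,0],[0,0,0]],[[0,0,0],[0,0,0]],[[0,0,0],[0,0,0]],[[0,0,0],[0,0,0]],[[0,0,0],[0,0,0]]]' 0; python3 i.py 0 0 36 0
```

```text
t: 13.05
ee_pos: [0.4909, -0.2984, 0.0505]
orientation: [0.09, -0.095, -0.701, 0.702]
wrist_force: [0.4, -0.6, 0.4]
gripper_width: 0.0422
t 13.05 tcp [ 0.4909 -0.2984  0.0505] yaw x 165.0 ty [ 0.008 -0.002 -1.   ] w 0.0422 F [ 0.4 -0.6  0.4] q [-0.26  0.48 -0.34  0.   -0.75  1.57]
grille est in inlet mm [ 1.1 -0.2 36.7] tilt 0.008 yaw 0.2
(array([ 0.1 ,  0.07, -0.02]), array([-0.   ,  0.003, -0.008]))
```

```bash
python3 -m jog '[[[0,-0.5,0],[0,0,0]],[[0,-1,0],[0,0,0]],[[0,-2,0],[0,0,0]],[[0,-2.5,0],[0,0,0]],[[0,-3,0],[0,0,0]],[[0,-3,0],[0,0,0]],[[0,-2,0],[0,0,0]]]'
python3 -m jog '[[[0,-2,2],[0,0,0]],[[0,-2,-4],[0,0,0]],[[0,0,-4.5],[0,0,0]],[[0,0,-4.5],[0,0,0]],[[0,0,-4.5],[0,0,0]],[[0,0,-4.5],[0,0,0]],[[0,0,-4.5],[0,0,0]],[[0,0,0],[0,0,0]]]'
python3 - <<'E'
from plant import env
from plan import *
from h import *
show(env.get_obs())
c,a=INL
A=np.array([[np.cos(a),-np.sin(a),0],[np.sin(a),np.cos(a),0],[0,0,1]])
for n in ('top','side'):
    p=env.get_image(n); P=cloud(p)
    s=p['image'][130:250,330:480] if n=='top' else p['image'][180:330,270:430]
    cv2.imwrite(f'pics/{n}6z.png',cv2.resize(s,None,fx=4,fy=4,interpolation=cv2.INTER_CUBIC))
    L=((P.reshape(-1,3)-c)@A); L=L[np.isfinite(L).all(1)]
    m=(abs(L[:,0])<.05)&(abs(L[:,1])<.045)
    f=L[m&(L[:,2]>.066)&(L[:,2]<.1)]
    if len(f): print(n,'fin',rect(f[:,:2]),np.round(np.median(f,0)*1e3,1))
    q=L[(L[:,0]>-.036)&(L[:,0]<.055)&(abs(L[:,1])<.045)&(abs(L[:,2]-.042)<.004)]
    B=np.c_[q[:,:2],np.ones(len(q))]; k=np.linalg.lstsq(B,q[:,2],rcond=None)[0]; print(n,'plane slopes',np.round(k[:2],3),'top z',round(k[2]*1e3,1))
    for r in env.cut_out(p,'cover'):
        Q=P[r['region']]; Q=Q[np.isfinite(Q).all(1)]; f=Q[Q[:,2]>.03]; print(n,'cover fin',rect(f[:,:2]),round(r['conf'],2))
E
```

```text
t: 13.75
ee_pos: [0.4881, -0.2977, 0.1964]
orientation: [0.092, -0.093, -0.701, 0.701]
wrist_force: [1.1, 0.2, 0.2]
gripper_width: 0.0435
t: 14.55
ee_pos: [0.5556, -0.0569, 0.2524]
orientation: [0.086, -0.104, -0.7, 0.701]
wrist_force: [-0.5, 1.2, -1.0]
gripper_width: 0.0436
t 14.55 tcp [ 0.5556 -0.0569  0.2524] yaw x 164.5 ty [ 0.024 -0.005 -1.   ] w 0.0436 F [-0.5  1.2 -1. ] q [ 0.19  0.24 -0.13  0.01 -1.18  1.1 ]
top fin (array([-24.2,  12.4]), array([76.7, 69.6]), 23.4) [-4.7  1.5 82. ]
top plane slopes [ 0.007 -0.001] top z 42.2
side fin (array([-13.4,   1.9]), array([22.5, 74.3]), 79.9) [-1.6 -4.9 78.5]
side plane slopes [ 0.009 -0.009] top z 42.6
side cover fin (array([558.8, 254.1]), array([22. , 47.7]), 67.5) 0.58
```

View pics/top6z.png

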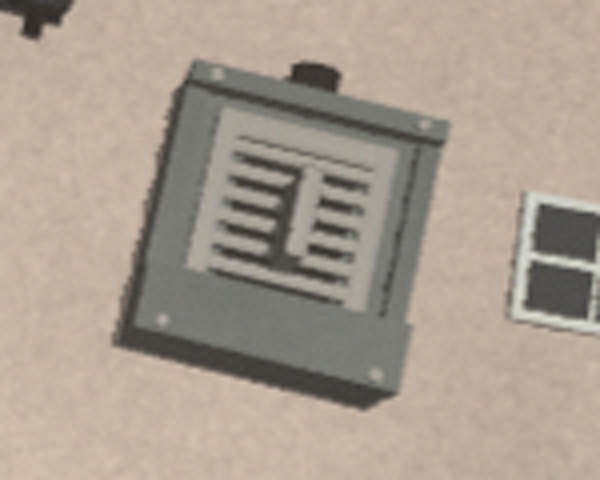

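View pics/side6z.png

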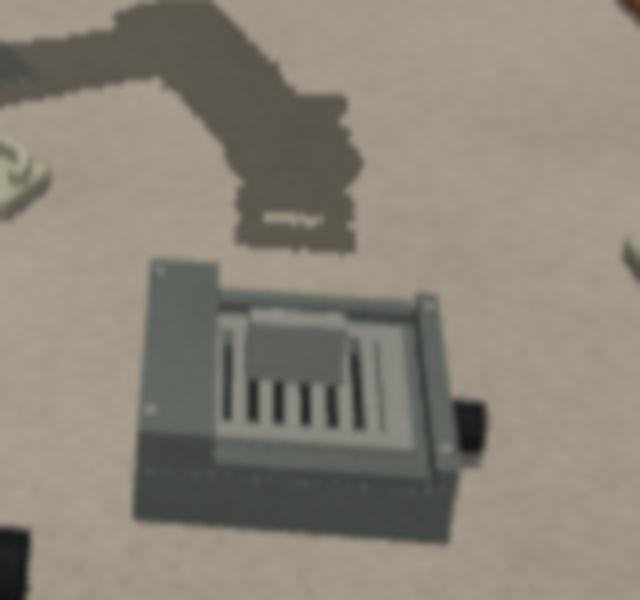

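Run:
```python
from plant import env
from plan import *
from h import *
c,a=INL
A=np.array([[np.cos(a),-np.sin(a),0],[np.sin(a),np.cos(a),0],[0,0,1]])
for n in ('top','side'):
    p=env.get_image(n); L=((cloud(p).reshape(-1,3)-c)@A); L=L[np.isfinite(L).all(1)]
    f=L[(abs(L[:,0])<.036)&(abs(L[:,1])<.025)&(L[:,2]>.076)&(L[:,2]<.086)]
    print(n,len(f),rect(f[:,:2]),np.round(f.mean(0)*1e3,1))
```

```text
top 132 (array([-2.2,  0.6]), array([12.4, 50.7]), 89.6) [-2.6  0.6 82.4]
side 147 (array([-1.6, -0.9]), array([49.2, 15. ]), 2.6) [-1.5 -2.6 81.9]
```

Both views show the grille lying flat in the recess. The near edge is under the lip, the far edge is inside the +x wall, and the fin is centred (top view, zoomed, about (305,215)). The robot is clear, so I hand in.

Run:
```python
from plant import env
o=env.get_obs(); print(o['t'],abs(o['qvel']).max()); print(env.sign_off())
```

```text
14.85 0.004490588805113948
the job is handed in; nothing more can be done
None
```

The grille is fitted in the smaller grey inlet and released, and I handed the job in at about 14.9 s. `sign_off` gives no verdict, so the result rests on my own checks.

**What I did:** I pinched the fin across y with 40 N and carried the grille over to the inlet. I tilted it about 0.17 rad with the lip edge low and slid that edge about 19 mm under the lip. Then I lowered the far edge in steps, felt for the floor (about 9 N), opened the gripper and moved clear.

**Last checks, from the camera depth and the robot state:**
- **Position:** the grille's centre is about 2 mm toward the lip and within 3 mm across. The fin top is at z 82 mm, which matches a floor at 36 mm.
- **Alignment:** yaw is within about 0.5° in the top view. The side view read 2.6°, from a fin it sees only in part.
- **Flatness:** plane slopes came out at 0.01 or less.
- **Cover plate:** its fin was found within about 3 mm of where it started, in the side view only. The network did not report the cover in the last top view. The arm never went low near it.
- **Robot:** it touched nothing and stood still.

One earlier check failed. The first attempt to measure the final fin position caught parts of the lip and walls and gave nonsense sizes. A tighter crop gave the figures above.

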